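# Wedge the rocking drinks stand

## Task

The low drinks stand under the hot-water pot rocks because its corner foot nearest the robot on the robot's left has lost its rubber cap and hangs clear of the table. Take the orange wedge and push it, thin end first and flat on the table, squarely under that bare foot until it jams hand-tight, then let go. Do not shove or lift the stand or force the wedge in, and leave the pot, the tea bowl and the tea caddy as they are.

Things in the scene. Friction and masses are not known exactly. Their poses are not given: they have to be found in the camera images.
- wedge: Orange plastic wedge lying flat, 120 mm long, 40 mm wide, upright sides, 80 g: 3 mm thick at the thin end, rising evenly (1 in 5) to 27 mm at the butt. Origin: centre of its underside; x runs along it to the thin end (thin end at x = +60 mm, butt at x = -60 mm), z up. Best gripped across its width within 20 mm of the butt (23 to 27 mm high there). Once jammed it stays put when let go.
- wedge_tip (a point): Middle of the wedge's thin end, on its underside.
- stand: Loose drinks stand: wooden top 300 mm (x) by 360 mm (y), upper face 118 mm up, dark steel frame, four square legs at x = +-128, y = +-158 mm. Three have black rubber feet; the one at x = -128, y = +158 (near left from the robot) only a bare steel plate. It lifts if over 20 N presses up on that plate. Origin: its middle at table level; z up, x away from the robot at yaw 0.
- bare_foot (a point): Point on the table straight below the middle of the bare foot plate, a level disc 32 mm across whose underside hangs 4.5 to 11.5 mm up, not measured: the wedge meets it with its thin end 7 to 43 mm past the disc's rim. Until then the push along the table is under 2 N; then it rises by newtons per mm. 10 to 13 N of push is hand-tight.
- air_pot: Cream and silver hot-water pot, 200 mm across, 290 mm high, about 3.5 kg, standing loose on the stand's top, towards its far right. Origin: centre of its underside. Leave it alone.
- tea_bowl: Dark blue tea bowl standing upside down on its rim, 90 mm across, 59 mm high, on the table. Origin: centre of its underside. Leave it alone.
- tea_caddy: Round dark red tea caddy with a gold band, 70 mm across, 68 mm high, on the table. Origin: centre of its underside. Leave it alone.
There are look-alikes about, which are no part of the job. Several things have the shape of the wedge; the one meant has the colours described above.

How it is judged:
By the outcome, as a careful person would: the job done as asked, in the order asked, and still so for the second after the job is handed in, with the robot touching nothing.
It also fails if it takes over 53 s, if anything falls off the work surface, if the arm or the gripper's body presses on something with over 40 N, if the wrist force passes 120 N, or if a joint passes its speed limit or range.

## Robot

A 6-joint arm with a two-finger parallel gripper is mounted at the origin on the work surface. World frame = base frame: x ahead of the robot, y to its left, z up, the work surface at z = 0. Lengths are in m, angles in degrees, forces in N, time in s.
With the tool pointing down it reaches from about 0.25 to 0.725 m from the base axis. Payload 9.7 kg.
Tool frame: the origin (TCP) lies midway between the tips of the shut fingers; the grasp point (between the pads) lies 19 mm behind it (bot.hold_point_z is the distance from the TCP to the grasp point, in m); z points along the fingers, y is the line along which they close (so a half turn about z gives the same grasp; the last joint's range is limited). The gripper opens to 85 mm and grips with 20 to 120 N. Pads are 22 mm wide; open, the fingers measure 114 mm over their backs; the gripper's body (76 mm by 85 mm) begins 54 mm behind the grasp point. The pads swing forward as they close: fully open they stand 13 mm farther back than shut.
Start: joints at [71.505, 4.979, 10.078, 95.1, 0, 90], TCP at [0.174, 0.522, 0.231] pointing down, gripper open.
Joint ranges: [-179.16, 179.16], [-48.56, 103.87], [-65.8, 70.77], [-126.05, 130.52], [-82.76, 87.17], [-180, 180]. Speed limits (degrees/s): [127.2, 127.2, 147.25, 180, 180, 180].

## Interface

Orientations are given as [roll, pitch, yaw] about the fixed x, y, z axes, in that order (R = Rz(yaw) Ry(pitch) Rx(roll)).
In Python, from workcell import bot gives the robot as it stands.
- The arm moves only by the tool play_rows, never from a script. Its argument "steps" is a list that holds one entry, the list of rows, each a list of 4 numbers: the shift along the tool's x, y, z in m, then the turn about the tool's z in rad. In form: [[[tx, ty, tz, yaw], ...]]. A call has exactly 5 rows; each row shifts and turns the commanded pose from where the row before left it, along the tool's axes as they then stand; what a row does not reach is not made up. A row lasts 1/12 s, in which the tool goes at most 41.7 mm and 7.16 degrees, less where a joint would pass 70% of its speed; a pose out of reach is approached as far as the arm can. A call is refused whole if a number of a shift passes 0.0417 or a number of a turn 0.125, either way. A call with a gripper value outside its range is refused whole. "gripper" is the finger opening in m, from 0 to 0.0854, set as the call begins (left out, the last holds). The fingers move at their own pace and stop on an object; "squeeze" is the grip in N (left out, the last holds). Time passes only in rows, so rows that do not move let the fingers close, or fill a call up. It gives the time, the measured TCP pose, the force, the opening and the grip force at its end, in the units of the state.
- bot.get_obs(): the state, without advancing time (a new reading comes with each control period).
- bot.camera(name): name is "side" or "top" or "wrist"; returns a dict with "img" (420x560x3 uint8, blue, green, red), "vfov" (degrees; the focal length in pixels is half the picture's height over the tangent of half this angle, whatever the lens; pixels are square), "cx", "cy" (the principal point, pixels), "xyz" and "attitude" of the camera in the world. Camera axes: x right, y down, z forward; pixel columns grow to the right and rows downward; lengths in m; the calibration is good to about 2 mm. A picture is of the moment at which its call begins. There is no depth.
- bot.job_done(): hands the job in; it is judged then, once.
The state is a dict: "time": time; "q": joint angles; "qd": joint speeds; "joint_efforts": joint torques, N m; "ee_pos": TCP position; "tcp_rot": TCP orientation; "wrist_force": force on the tool from outside, world axes, zero at the start; "torque": the same for the moment, N m; "opening": finger opening in m; "grasp_force": force on a finger pad.
Only numpy, scipy, OpenCV 4.12 (cv2) and the standard library are available. Lean on these libraries where they do the work, as an engineer would, in place of code of your own. Each camera call takes 0.05 s, during which the arm holds its last target. There are 200 camera calls.

## Working session

There is one attempt and no reset: what is moved stays moved. The work goes in short steps, Python scripts to look and compute and a tool call to move; the robot and the scene stay as the last step left them, time stands still between calls to the robot, and variables do not carry over. Pictures are saved under pics/ and viewed, at most 10 in all, crops included, and the job is handed in when it is done.

Besides the shell and the picture viewer there is one more tool, called after "Emit:" as name([rows], argument=value, ...), one row to a line, values as JSON. play_rows: Moves the arm, as the interface text tells. Its arguments: {"type":"object","properties":{"steps":{"type":"array","items":{"type":"array","items":{"type":"array","items":{"type":"number"}}}},"gripper":{"type":"number"},"squeeze":{"type":"number"}},"required":["steps"]}

```bash
mkdir -p pics; python3 - <<'E'
from workcell import bot
import cv2
for n in ("top","side"):
    c=bot.camera(n); cv2.imwrite(f"pics/{n}0.png",c["img"]); print(n,c["vfov"],c["cx"],c["cy"],c["xyz"],c["attitude"])
print(bot.get_obs(), bot.hold_point_z)
E
```

```text
top 55.53558420297708 279.848933306504 216.50947941839473 [0.41112652 0.10826155 1.03237974] [-170.97220181    0.79822028  -89.09485576]
side 52.53523973543536 282.30626600617364 204.94765942348346 [ 0.16107507 -0.32307624  0.8346358 ] [-139.98505858   -0.89516638  -39.98479099]
{'time': 0.1, 'q': array([7.15033440e+01, 5.00890960e+00, 1.00386083e+01, 9.50993071e+01,
       1.95439123e-03, 8.99993150e+01]), 'qd': array([ 0.0440418 , -0.13714873,  0.20468935, -0.09411287, -0.02761611,
       -0.03608037]), 'joint_efforts': array([ 1.54617661e-03, -5.21560442e+01,  4.65652514e+01,  1.58829661e-02,
        9.58375949e-05,  6.41176499e-07]), 'ee_pos': array([0.17441286, 0.52139686, 0.23064129]), 'tcp_rot': array([-1.79930392e+02, -1.95522202e-03,  1.61504027e+02]), 'wrist_force': array([-0.71004736, -0.3697099 , -0.29716946]), 'torque': array([0.01111727, 0.00120678, 0.04272875]), 'grasp_force': 0.0, 'opening': 0.08541267762002672} 0.0187
```

View pics/top0.png

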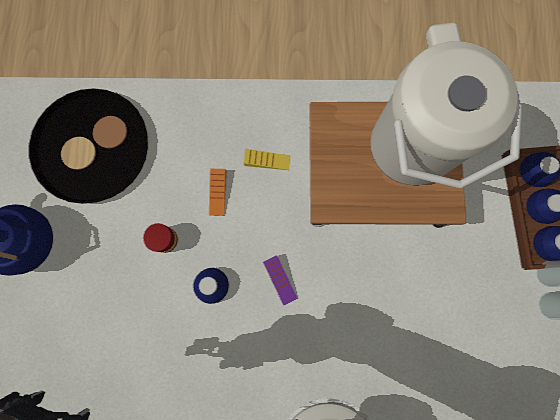

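View pics/side0.png

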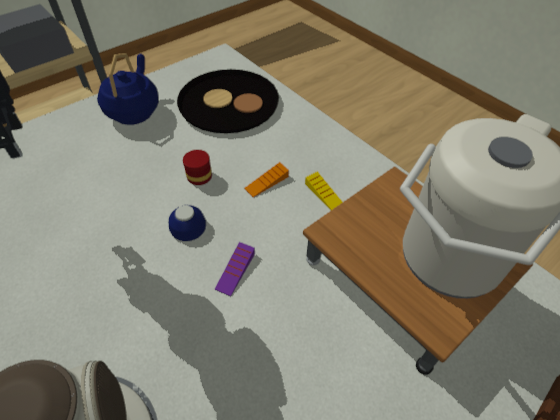

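The top view shows the orange wedge at (217,192), and the stand's near-left top corner at (311,223). The side view shows the wedge at (268,180) and that foot at (314,248). Next I'll measure both.

```bash
cat > h.py <<'E'
import numpy as np, cv2
from scipy.spatial.transform import Rotation as R
def ray(c,uv):
    uv=np.atleast_2d(np.asarray(uv,float)); f=c["img"].shape[0]/2/np.tan(np.radians(c["vfov"]/2))
    d=np.c_[(uv[:,0]-c["cx"])/f,(uv[:,1]-c["cy"])/f,np.ones(len(uv))]
    return d@R.from_euler("xyz",c["attitude"],degrees=True).as_matrix().T
def onz(c,uv,z):
    d=ray(c,uv); return c["xyz"]+d*((z-c["xyz"][2])/d[:,2])[:,None]
def proj(c,p):
    f=c["img"].shape[0]/2/np.tan(np.radians(c["vfov"]/2))
    q=(np.atleast_2d(p)-c["xyz"])@R.from_euler("xyz",c["attitude"],degrees=True).as_matrix()
    return q[:,:2]/q[:,2:]*f+[c["cx"],c["cy"]]
def mask(img,lo,hi):
    return cv2.inRange(cv2.cvtColor(img,cv2.COLOR_BGR2HSV),lo,hi)
def big(m):
    return max(cv2.findContours(m,cv2.RETR_EXTERNAL,cv2.CHAIN_APPROX_NONE)[0],key=cv2.contourArea)
E
python3 - <<'E'
from workcell import bot
from h import *
np.set_printoptions(precision=4,suppress=True)
t=bot.camera("top"); s=bot.camera("side")
for n,c,roi in (("t",t,(190,150,245,230)),("s",s,(235,155,298,205))):
    m=mask(c["img"],(5,150,100),(18,255,255)); z=np.zeros_like(m); x0,y0,x1,y1=roi; z[y0:y1,x0:x1]=m[y0:y1,x0:x1]
    k=big(z); a=cv2.contourArea(k); r=cv2.minAreaRect(k); b=cv2.boxPoints(r)
    p=cv2.approxPolyDP(k,2,True)[:,0]
    print(n,a,p.tolist()); print(onz(c,b,0.0)[:,:2], onz(c,b,0.015)[:,:2])
# stand top edges in top view
hsv=cv2.cvtColor(t["img"],cv2.COLOR_BGR2HSV); print("wood",hsv[180,340],"orange",hsv[200,217])
m=cv2.inRange(hsv,(3,80,60),(18,200,200)); z=np.zeros_like(m); z[90:235,300:475]=m[90:235,300:475]
k=big(z)[:,0]
le=k[(k[:,0]<320)&(k[:,1]>112)&(k[:,1]<213)]; be=k[(k[:,1]>215)&(k[:,0]>325)&(k[:,0]<450)]
L=onz(t,le,.118)[:,:2]; B=onz(t,be,.118)[:,:2]
pl=np.polyfit(L[:,0],L[:,1],1); pb=np.polyfit(B[:,1],B[:,0],1)
yaw1=np.degrees(np.arctan(-pl[0]*-1)); yaw2=-np.degrees(np.arctan(pb[0])); print("yaws",yaw1,yaw2)
x=(pb[0]*pl[1]+pb[1])/(1-pb[0]*pl[0]); y=pl[0]*x+pl[1]; print("corner",x,y,"len",np.ptp(k,0))
yaw=np.radians((yaw1+yaw2)/2); c_,s_=np.cos(yaw),np.sin(yaw)
f=np.array([x,y])+np.array([[c_,-s_],[s_,c_]])@[.022,-.022]; print("foot",f, "px side",proj(s,[*f,.008]))
a=cv2.resize(s["img"][150:210,230:300],None,fx=8,fy=8,interpolation=2)[:480,:560]
b=cv2.resize(t["img"][150:230,190:300],None,fx=6,fy=6,interpolation=2)
o=np.zeros((600,800,3),np.uint8); 
a=cv2.resize(s["img"][150:210,230:360],(650,300),interpolation=2); b=cv2.resize(t["img"][150:230,190:300],(412,300),interpolation=2); e=cv2.resize(s["img"][225:285,285:355],(350,300),interpolation=2)
o[:300,:650]=a;o[300:,:412]=b;o[300:,420:770]=e
cv2.imwrite("pics/crop1.png",o)
for nm,px in (("bowl",(211,286)),("caddy",(160,238)),("yellow",(267,160)),("purple",(281,280))): print(nm,onz(t,px,.03)[0,:2])
E
```

```text
t 639.5 [[211, 169], [210, 214], [223, 215], [225, 170]]
[[0.7012 0.3144]
 [0.7017 0.2741]
 [0.577  0.2694]
 [0.5764 0.3089]] [[0.697  0.3114]
 [0.6975 0.2717]
 [0.5746 0.2671]
 [0.574  0.306 ]]
s 523.5 [[287, 169], [278, 163], [245, 188], [253, 196], [284, 174]]
[[0.5825 0.3155]
 [0.7226 0.333 ]
 [0.7128 0.2882]
 [0.5761 0.2735]] [[0.5749 0.304 ]
 [0.7125 0.3212]
 [0.7029 0.2772]
 [0.5686 0.2628]]
wood [ 12 135 132] orange [ 13 178 175]
yaws 0.717086138691493 0.7692334174557665
corner 0.5420225796247056 0.05150316355568847 len [156 122]
foot [0.5643 0.0298] px side [[312.5628 260.2987]]
bowl [0.3932 0.2929]
caddy [0.5109 0.4276]
yellow [0.7187 0.1606]
purple [0.4107 0.1194]
```

View pics/crop1.png

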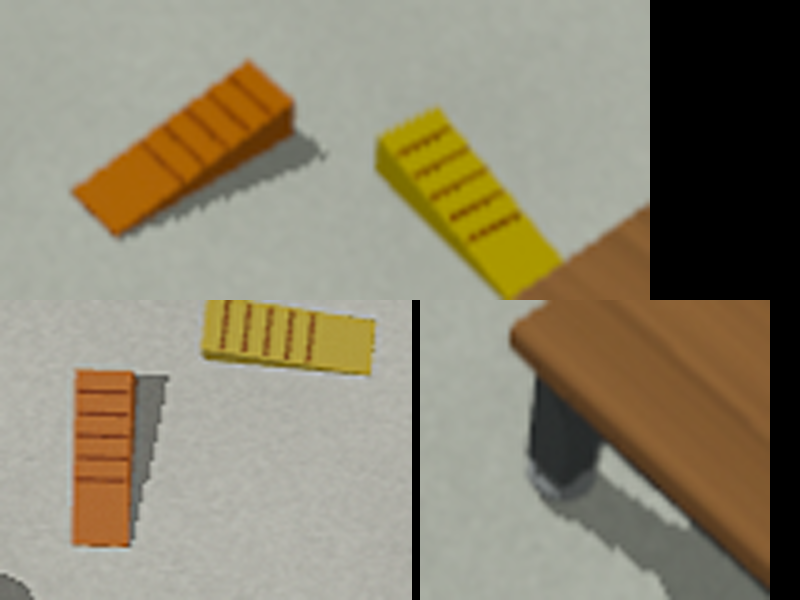

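The crop shows the ridged, thick butt at the far end (x ≈ 0.695) and the thin end towards the robot (x ≈ 0.577, y ≈ 0.29). The bare foot is near (0.564, 0.030). The butt is close to the reach limit, so I'll grip a bit further in, drag the wedge closer and regrip.

Emit:
play_rows([
  [[0, 0, 0, -0.12], [0, 0, 0, -0.12], [0, 0, 0, -0.12], [-0.034, -0.018, 0.006, 0], [-0.034, -0.018, 0.006, 0]],
], gripper=0.085, squeeze=60)

```text
time: 0.62
ee_pos: [0.2433, 0.4884, 0.2191]
tcp_rot: [180.0, 0.0, -177.6]
wrist_force: [-0.0, 0.3, 0.3]
opening: 0.0853
grasp_force: 0.0
```

Emit:
play_rows([
  [[-0.034, -0.018, 0.006, 0], [-0.034, -0.018, 0.006, 0], [-0.034, -0.018, 0.006, 0], [-0.034, -0.018, 0.006, 0], [-0.034, -0.018, 0.006, 0]],
])

```text
time: 1.03
ee_pos: [0.4185, 0.4034, 0.189]
tcp_rot: [180.0, 0.0, -177.9]
wrist_force: [-0.1, 1.4, 0.8]
opening: 0.0851
grasp_force: 0.0
```

Emit:
play_rows([
  [[-0.034, -0.018, 0.006, 0], [-0.034, -0.018, 0.006, 0], [-0.034, -0.018, 0.006, 0], [-0.034, -0.018, 0.006, 0], [-0.02, -0.018, 0.006, 0]],
])

```text
time: 1.45
ee_pos: [0.5789, 0.3189, 0.1579]
tcp_rot: [-180.0, -0.0, -177.9]
wrist_force: [0.2, 0.6, -0.3]
opening: 0.0852
grasp_force: 0.0
```

```bash
python3 - <<'E'
from workcell import bot
from h import *
o=bot.get_obs(); print(o["time"],o["ee_pos"],o["tcp_rot"],o["q"].round(1),o["wrist_force"])
c=bot.camera("wrist"); cv2.imwrite("pics/w1.png",c["img"]); print(c["xyz"],c["attitude"])
m=mask(c["img"],(5,150,100),(18,255,255)); k=big(m); p=cv2.approxPolyDP(k,4,True)[:,0]
print(p.tolist()); print(onz(c,p,0)[:,:2].round(4).tolist()); print(onz(c,p,.025)[:,:2].round(4).tolist())
E
```

```text
1.45 [0.57888915 0.31888466 0.15794833] [-1.79973841e+02 -1.40665047e-02 -1.77930384e+02] [28.9 19.8 19.3 89.6 -0.  26.8] [ 0.22762408  0.64401317 -0.34775377]
[0.4971179  0.31607005 0.299116  ] [1.61284035e+02 1.23317017e-02 9.20556728e+01]
[[227, 187], [223, 321], [266, 324], [273, 189]]
[[0.5781, 0.2733], [0.7146, 0.2679], [0.7166, 0.3103], [0.5784, 0.3131]]
[[0.5713, 0.2769], [0.6964, 0.2719], [0.6982, 0.3107], [0.5716, 0.3133]]
```

View pics/w1.png

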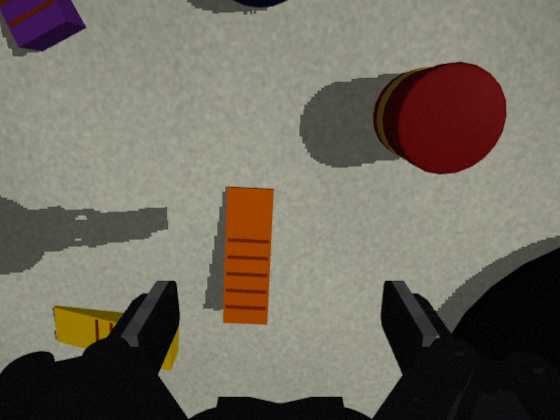

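The wrist view shows the wedge between the fingers' lines, with its tip at (250,188) and butt at (245,322). Its axis is about 181° and the surroundings are clear, so I'll go over it and down.

Emit:
play_rows([
  [[-0.029, -0.01, 0.01, 0.015], [-0.029, -0.01, 0.02, 0], [-0.03, -0.01, 0.02, 0], [0, 0, 0.025, 0], [0, 0, 0.025, 0]],
])

```text
time: 1.92
ee_pos: [0.6663, 0.2917, 0.0569]
tcp_rot: [-180.0, -0.1, -178.8]
wrist_force: [-0.7, 0.6, 0.7]
opening: 0.0846
grasp_force: 0.0
```

Emit:
play_rows([
  [[0, 0, 0.02, 0], [0, 0, 0.015, 0], [0, 0, 0.01, 0], [0, 0, 0, 0], [0, 0, 0, 0]],
])

```text
time: 2.33
ee_pos: [0.6648, 0.2928, 0.0143]
tcp_rot: [-180.0, -0.0, -178.7]
wrist_force: [-0.1, -0.7, 0.6]
opening: 0.0849
grasp_force: 0.0
```

Emit:
play_rows([
  [[0, 0, 0.01, 0], [0, 0, 0, 0], [0, 0, 0, 0], [0, 0, 0, 0], [0, 0, 0, 0]],
])

```text
time: 2.75
ee_pos: [0.6653, 0.2929, 0.0049]
tcp_rot: [180.0, 0.0, -178.7]
wrist_force: [0.6, -0.0, 0.1]
opening: 0.0848
grasp_force: 0.0
```

Emit:
play_rows([
  [[0, 0, 0, 0], [0, 0, 0, 0], [0, 0, 0, 0], [0, 0, 0, 0], [0, 0, 0, 0]],
], gripper=0.03)

```text
time: 3.17
ee_pos: [0.6653, 0.2929, 0.0049]
tcp_rot: [180.0, 0.1, -178.7]
wrist_force: [1.1, -0.6, -1.7]
opening: 0.0384
grasp_force: 61.4
```

Emit:
play_rows([
  [[0, 0, 0, 0], [0, 0, 0, 0], [0, 0, 0, 0], [0, 0, 0, 0], [0, 0, 0, 0]],
])

```text
time: 3.58
ee_pos: [0.6653, 0.2929, 0.0048]
tcp_rot: [180.0, 0.0, -178.7]
wrist_force: [-0.1, -0.4, 6.0]
opening: 0.0385
grasp_force: 62.1
```

Emit:
play_rows([
  [[0.01, 0, 0, 0], [0.02, 0, 0, 0], [0.025, 0, 0, 0], [0.02, 0, 0, 0], [0.005, 0, 0, 0]],
])

```text
time: 4.0
ee_pos: [0.5833, 0.2911, 0.0048]
tcp_rot: [180.0, 0.0, -178.7]
wrist_force: [2.1, -0.1, 2.5]
opening: 0.0387
grasp_force: 61.8
```

Emit:
play_rows([
  [[0, 0, 0, 0], [0, 0, 0, 0], [0, 0, 0, 0], [0, 0, 0, 0], [0, 0, 0, 0]],
], gripper=0.07)

```text
time: 4.42
ee_pos: [0.5854, 0.2909, 0.0037]
tcp_rot: [-180.0, -0.0, -178.8]
wrist_force: [0.7, -0.5, 0.2]
opening: 0.0704
grasp_force: 0.0
```

Emit:
play_rows([
  [[-0.01, 0, 0, 0], [-0.009, 0, 0, 0], [0, 0, 0, 0], [0, 0, 0, 0], [0, 0, 0, 0]],
])

```text
time: 4.83
ee_pos: [0.6037, 0.2913, 0.0039]
tcp_rot: [-180.0, -0.0, -178.7]
wrist_force: [-0.3, 0.4, -0.4]
opening: 0.0698
grasp_force: 0.0
```

```bash
python3 - <<'E'
from workcell import bot
from h import *
o=bot.get_obs(); print(o["time"],o["ee_pos"],o["tcp_rot"])
c=bot.camera("top"); m=mask(c["img"],(5,150,100),(18,255,255)); m[:140]=0; m[260:]=0; m[:,:190]=0; m[:,260:]=0
k=big(m); p=cv2.approxPolyDP(k,2,True)[:,0]; print(p.tolist(),onz(c,p,.003)[:,:2].round(4).tolist(),onz(c,p,.026)[:,:2].round(4).tolist())
w=bot.camera("wrist"); m=mask(w["img"],(5,150,100),(18,255,255)); p=cv2.approxPolyDP(big(m),4,True)[:,0]; print(p.tolist(),onz(w,p,.003)[:,:2].round(4).tolist())
cv2.imwrite("pics/m2.png",np.hstack([cv2.resize(c["img"][130:330,150:350],(400,400)),cv2.resize(w["img"],(400,400))]))
E
```

```text
4.8333 [0.60371179 0.29128535 0.00388203] [-1.79981243e+02 -4.48395267e-02 -1.78734585e+02]
[[249, 160]] [[0.7265, 0.2102]] [[0.7194, 0.2079]]
[[232, 12], [229, 286], [245, 285], [268, 297], [330, 289], [343, 15]] [[0.4961, 0.2722], [0.6061, 0.2686], [0.6055, 0.2758], [0.6115, 0.2862], [0.6067, 0.3143], [0.4962, 0.3115]]
```

View pics/m2.png

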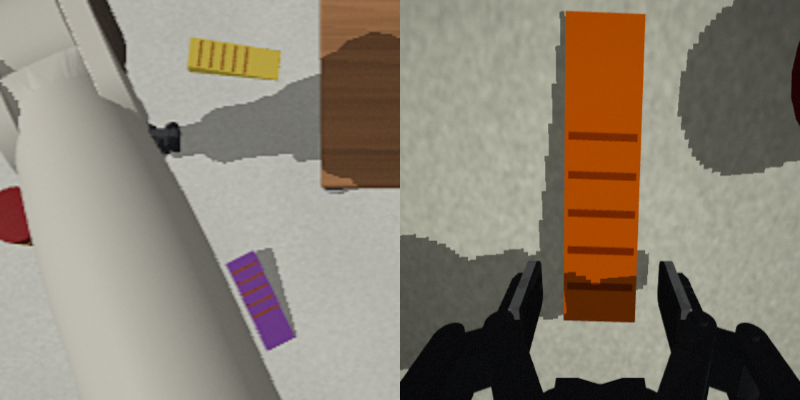

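The wedge was dragged closer and the open fingers now straddle its butt (wrist panel tip at about (603,12), butt at (600,320)). The grasp point is about 12 mm from the butt. Next I'll grip, turn the wedge flat on the table to point at −y, and move to a standoff in front of the foot.

Emit:
play_rows([
  [[0, 0, 0, 0], [0, 0, 0, 0], [0, 0, 0, 0], [0, 0, 0, 0], [0, 0, 0, 0]],
], gripper=0.03)

```text
time: 5.35
ee_pos: [0.6042, 0.2916, 0.0048]
tcp_rot: [180.0, 0.0, -178.7]
wrist_force: [-0.0, 0.8, 3.6]
opening: 0.039
grasp_force: 61.2
```

Emit:
play_rows([
  [[0, 0, 0, -0.06], [0, 0, 0, -0.12], [0, 0, 0, -0.12], [0, 0, 0, -0.12], [0, 0, 0, -0.12]],
])

```text
time: 5.77
ee_pos: [0.6041, 0.2918, 0.0048]
tcp_rot: [180.0, 0.0, -147.4]
wrist_force: [-1.5, 0.2, 2.9]
opening: 0.0389
grasp_force: 61.4
```

Emit:
play_rows([
  [[0, 0, 0, -0.12], [0, 0, 0, -0.12], [0, 0, 0, -0.12], [0, 0, 0, -0.12], [0, 0, 0, -0.12]],
])

```text
time: 6.18
ee_pos: [0.6041, 0.2917, 0.0048]
tcp_rot: [-180.0, 0.0, -113.1]
wrist_force: [-1.1, 0.8, 4.2]
opening: 0.0387
grasp_force: 61.3
```

Emit:
play_rows([
  [[0, 0, 0, -0.12], [0, 0, 0, -0.12], [0, 0, 0, -0.12], [0, 0, 0, -0.06], [0, 0, 0, 0]],
])

```text
time: 6.6
ee_pos: [0.6042, 0.2916, 0.0048]
tcp_rot: [-180.0, 0.0, -89.2]
wrist_force: [0.5, -0.6, 3.5]
opening: 0.0386
grasp_force: 61.2
```

Emit:
play_rows([
  [[0.02, 0.009, 0, 0], [0.03, 0.012, 0, 0], [0.03, 0.012, 0, 0], [0.02, 0.009, 0, 0], [0.0075, 0.001, 0, 0]],
])

```text
time: 7.02
ee_pos: [0.5613, 0.1815, 0.0047]
tcp_rot: [-180.0, 0.0, -89.6]
wrist_force: [-0.4, 1.9, 1.7]
opening: 0.0387
grasp_force: 60.9
```

```bash
python3 - <<'E'
from workcell import bot
from h import *
bot.camera("wrist")
o=bot.get_obs(); print(o["time"],o["ee_pos"],o["tcp_rot"],o["wrist_force"],o["q"].round(1))
w=bot.camera("wrist"); m=mask(w["img"],(5,150,60),(18,255,255)); m[:,:150]=0
p=cv2.approxPolyDP(big(m),4,True)[:,0]; print(p.tolist(),onz(w,p,.003)[:,:2].round(4).tolist())
print("foot px",proj(w,[[.5643,.0298,.008],[.5643,.0458,.008]]),w["xyz"],w["attitude"])
cv2.imwrite("pics/w3.png",w["img"])
E
```

```text
7.0667 [0.56181833 0.18115334 0.00475486] [-1.79992811e+02 -3.85197494e-02 -8.95705603e+01] [-0.59696227 -3.04739834  3.25990466] [ 17.9  12.2  -7.   70.8  -0.  -72.5]
[[230, 12], [232, 334], [328, 335], [340, 14]] [[0.5811, 0.0726], [0.5852, 0.2091], [0.5394, 0.2094], [0.542, 0.073]]
foot px [[ 277.82679671 -149.91429304]
 [ 277.54582911  -85.93282269]] [0.56313677 0.09878304 0.14593027] [ 1.61319287e+02  2.75657231e-02 -1.79580348e+02]
```

View pics/w3.png

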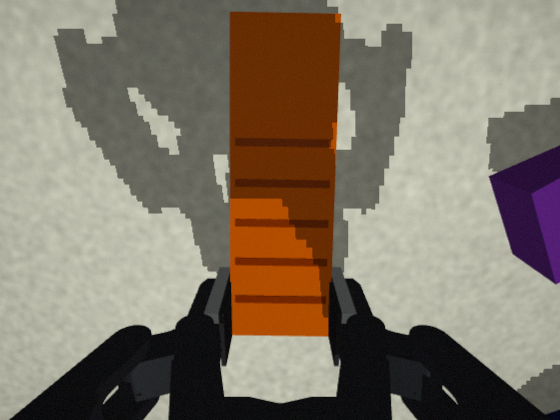

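The wrist view shows the wedge held straight, with its tip at (285,13), i.e. world (0.5616, 0.0728). The foot itself is out of frame. The side crop puts the foot plate at about (313,260.5), against a predicted (312.6,260.3), so the foot estimate holds. I'll shift 2.5 mm sideways and advance to just past the rim.

Emit:
play_rows([
  [[0.0, -0.0025, 0, -0.005], [0.01, 0, 0, 0], [0.01, 0, 0, 0], [0.007, 0, 0, 0], [0.0, 0, 0, 0]],
])

```text
time: 7.53
ee_pos: [0.5664, 0.1571, 0.0048]
tcp_rot: [-179.9, 0.0, -89.1]
wrist_force: [-0.2, -2.8, 6.3]
opening: 0.0389
grasp_force: 61.5
```

```bash
cat > o.py <<'E'
from workcell import bot
from h import *
F=[]
for i in range(4):
    bot.camera("side"); F.append(bot.get_obs()["wrist_force"])
o=bot.get_obs(); print(round(o["time"],2),o["ee_pos"].round(4),o["tcp_rot"].round(2),np.mean(F,0).round(2),np.std(F,0).round(2))
E
python3 o.py; python3 - <<'E'
from workcell import bot
from h import *
s=bot.camera("side"); t=bot.camera("top")
cv2.imwrite("pics/s4.png",np.hstack([cv2.resize(s["img"][200:290,250:350],(400,360),interpolation=2),cv2.resize(t["img"][150:240,240:340],(400,360),interpolation=2)]))
E
```

```text
7.73 [0.5664 0.1571 0.0047] [-1.7992e+02 -6.0000e-02 -8.9090e+01] [-0.08 -3.98  6.72] [0.5  0.36 0.62]
```

View pics/s4.png

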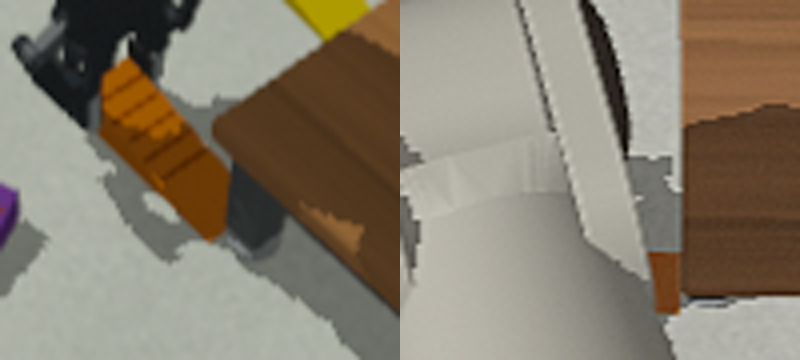

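```bash
python3 - <<'E'
from workcell import bot
from h import *
s=bot.camera("side"); t=bot.camera("top")
print("near tip corner side",onz(s,[[303.3,260]],.003)," top",onz(t,[[306.7,228.2]],.006))
# near lower edge of wedge in top view; disc outline in side view
m=mask(t["img"],(5,150,60),(18,255,255)); m[:,:296]=0;m[:,310:]=0;m[:205]=0;m[240:]=0
k=big(m)[:,0]; print(k[k[:,1]>=k[:,1].max()-2].tolist())
print("foot disc expected side l/r",proj(s,[[.5643+.016*np.cos(a),.0298+.016*np.sin(a),.008] for a in np.radians([45,135,225,315])]).round(1).tolist())
g=cv2.cvtColor(s["img"],cv2.COLOR_BGR2GRAY); 
for r in range(256,267): print(r,g[r,298:328].tolist())
E
```

```text
near tip corner side [[0.55077974 0.04609322 0.003     ]]  top [[0.54424361 0.05506945 0.006     ]]
[[304, 225], [304, 226], [304, 227], [305, 227], [306, 227], [307, 227], [308, 227], [309, 227], [309, 226], [309, 225]]
foot disc expected side l/r [[312.8, 254.5], [305.6, 259.7], [312.3, 266.3], [319.5, 260.9]]
256 [69, 65, 66, 66, 67, 66, 67, 66, 62, 48, 47, 47, 47, 48, 47, 46, 44, 44, 43, 44, 43, 43, 57, 96, 108, 106, 91, 63, 56, 64]
257 [92, 70, 65, 67, 66, 67, 66, 69, 75, 66, 50, 47, 47, 48, 48, 48, 45, 43, 43, 43, 44, 47, 71, 104, 110, 109, 107, 90, 61, 54]
258 [107, 94, 71, 68, 66, 67, 69, 82, 92, 78, 67, 51, 48, 48, 48, 47, 44, 44, 43, 43, 45, 62, 91, 110, 112, 111, 108, 104, 90, 61]
259 [110, 108, 94, 74, 81, 82, 95, 98, 99, 109, 80, 68, 51, 48, 48, 46, 44, 43, 46, 57, 68, 77, 97, 109, 112, 111, 108, 107, 107, 91]
260 [155, 151, 149, 138, 110, 100, 107, 105, 101, 122, 114, 108, 68, 55, 47, 45, 43, 45, 59, 75, 80, 83, 98, 108, 108, 109, 108, 108, 110, 108]
261 [175, 173, 172, 168, 155, 151, 144, 106, 105, 110, 123, 129, 106, 70, 55, 45, 47, 59, 74, 80, 79, 83, 105, 108, 107, 106, 107, 108, 110, 111]
262 [173, 173, 172, 173, 175, 173, 168, 150, 149, 139, 101, 120, 128, 108, 71, 62, 68, 74, 80, 78, 81, 96, 109, 109, 108, 107, 106, 108, 109, 110]
263 [171, 171, 173, 173, 174, 172, 172, 172, 170, 165, 136, 98, 112, 111, 100, 77, 78, 78, 78, 79, 91, 106, 111, 109, 110, 111, 110, 109, 110, 109]
264 [173, 173, 172, 171, 173, 172, 173, 172, 170, 170, 160, 96, 94, 91, 99, 79, 78, 82, 89, 98, 104, 110, 111, 109, 110, 113, 113, 112, 112, 110]
265 [174, 173, 171, 171, 173, 171, 173, 172, 171, 172, 169, 144, 101, 98, 98, 95, 96, 100, 104, 111, 112, 111, 109, 108, 108, 109, 111, 111, 112, 110]
266 [172, 172, 171, 171, 171, 171, 171, 172, 172, 173, 175, 168, 141, 107, 107, 106, 107, 109, 109, 110, 111, 112, 110, 108, 107, 108, 109, 112, 112, 110]
```

Side and top views put the wedge's axis about 2–3 mm beyond the foot centre in x. I'll correct by 2.5 mm, ease up slightly, and start the gentle push.

Emit:
play_rows([
  [[0.001, 0.0025, -0.0004, 0], [0.001, 0, 0, 0], [0.001, 0, 0, 0], [0, 0, 0, 0], [0, 0, 0, 0]],
])

```text
time: 8.35
ee_pos: [0.563, 0.154, 0.0048]
tcp_rot: [-180.0, 0.0, -89.0]
wrist_force: [1.1, 1.8, 3.4]
opening: 0.0388
grasp_force: 61.2
```

Emit:
play_rows([
  [[0.001, 0, 0, 0], [0.001, 0, 0, 0], [0.001, 0, 0, 0], [0, 0, 0, 0], [0, 0, 0, 0]],
])

```text
time: 8.77
ee_pos: [0.5628, 0.1503, 0.0047]
tcp_rot: [-180.0, -0.0, -89.1]
wrist_force: [1.1, 3.3, 4.5]
opening: 0.0386
grasp_force: 61.2
```

```bash
python3 o.py
```

```text
8.97 [0.5628 0.1503 0.0047] [-1.800e+02 -1.000e-02 -8.907e+01] [0.16 2.06 5.36] [0.34 0.72 0.25]
```

Emit:
play_rows([
  [[0.001, 0, 0, 0], [0.001, 0, 0, 0], [0.001, 0, 0, 0], [0, 0, 0, 0], [0, 0, 0, 0]],
])

```text
time: 9.38
ee_pos: [0.5629, 0.1474, 0.0047]
tcp_rot: [-180.0, -0.0, -89.1]
wrist_force: [-0.6, 3.6, 5.1]
opening: 0.0387
grasp_force: 61.3
```

Emit:
play_rows([
  [[0.001, 0, 0, 0], [0.001, 0, 0, 0], [0, 0, 0, 0], [0, 0, 0, 0], [0, 0, 0, 0]],
])

```text
time: 9.8
ee_pos: [0.5629, 0.1453, 0.0047]
tcp_rot: [-180.0, -0.0, -89.1]
wrist_force: [0.2, 2.4, 4.9]
opening: 0.039
grasp_force: 61.3
```

Emit:
play_rows([
  [[0.001, 0, 0, 0], [0.001, 0, 0, 0], [0, 0, 0, 0], [0, 0, 0, 0], [0, 0, 0, 0]],
])

```text
time: 10.22
ee_pos: [0.5629, 0.1433, 0.0047]
tcp_rot: [-180.0, -0.0, -89.1]
wrist_force: [-0.5, 3.2, 5.4]
opening: 0.0384
grasp_force: 61.3
```

Emit:
play_rows([
  [[0.001, 0, 0, 0], [0.001, 0, 0, 0], [0, 0, 0, 0], [0, 0, 0, 0], [0, 0, 0, 0]],
])

```text
time: 10.63
ee_pos: [0.563, 0.1413, 0.0047]
tcp_rot: [-180.0, -0.0, -89.1]
wrist_force: [1.1, 3.0, 4.5]
opening: 0.0386
grasp_force: 61.3
```

Emit:
play_rows([
  [[0.001, 0, 0, 0], [0.001, 0, 0, 0], [0, 0, 0, 0], [0, 0, 0, 0], [0, 0, 0, 0]],
])

```text
time: 11.05
ee_pos: [0.563, 0.1394, 0.0047]
tcp_rot: [-180.0, -0.0, -89.1]
wrist_force: [-0.1, 2.8, 5.6]
opening: 0.0389
grasp_force: 61.3
```

Emit:
play_rows([
  [[0.001, 0, 0, 0], [0.001, 0, 0, 0], [0, 0, 0, 0], [0, 0, 0, 0], [0, 0, 0, 0]],
])

```text
time: 11.47
ee_pos: [0.563, 0.1374, 0.0047]
tcp_rot: [-180.0, -0.0, -89.1]
wrist_force: [-0.4, 3.1, 4.9]
opening: 0.0388
grasp_force: 61.3
```

Emit:
play_rows([
  [[0.001, 0, 0, 0], [0.001, 0, 0, 0], [0, 0, 0, 0], [0, 0, 0, 0], [0, 0, 0, 0]],
])

```text
time: 11.88
ee_pos: [0.5631, 0.1354, 0.0048]
tcp_rot: [-180.0, -0.0, -89.1]
wrist_force: [0.7, 2.2, 5.5]
opening: 0.0384
grasp_force: 61.3
```

Emit:
play_rows([
  [[0.001, 0, 0, 0], [0.001, 0, 0, 0], [0, 0, 0, 0], [0, 0, 0, 0], [0, 0, 0, 0]],
])

```text
time: 12.3
ee_pos: [0.5631, 0.1334, 0.0047]
tcp_rot: [-180.0, -0.0, -89.1]
wrist_force: [-0.6, 3.4, 5.4]
opening: 0.0389
grasp_force: 61.3
```

Emit:
play_rows([
  [[0.001, 0, 0, 0], [0.001, 0, 0, 0], [0, 0, 0, 0], [0, 0, 0, 0], [0, 0, 0, 0]],
])

```text
time: 12.72
ee_pos: [0.5632, 0.132, 0.0048]
tcp_rot: [-180.0, 0.1, -89.0]
wrist_force: [0.3, 7.0, 5.3]
opening: 0.0389
grasp_force: 61.2
```

The force has risen to 7 N, so the wedge has met the foot. Smaller steps from here.

Emit:
play_rows([
  [[0.0005, 0, 0, 0], [0.0003, 0, 0, 0], [0, 0, 0, 0], [0, 0, 0, 0], [0, 0, 0, 0]],
])

```text
time: 13.13
ee_pos: [0.5631, 0.1317, 0.0048]
tcp_rot: [-180.0, 0.1, -89.0]
wrist_force: [-0.6, 8.6, 4.0]
opening: 0.0389
grasp_force: 61.2
```

```bash
python3 o.py
```

```text
13.33 [0.5631 0.1317 0.0048] [-1.800e+02  1.200e-01 -8.901e+01] [0.09 9.07 4.28] [0.56 0.33 0.42]
```

Emit:
play_rows([
  [[0.0005, 0, 0, 0], [0.0005, 0, 0, 0], [0, 0, 0, 0], [0, 0, 0, 0], [0, 0, 0, 0]],
])

```text
time: 13.75
ee_pos: [0.5631, 0.1312, 0.0048]
tcp_rot: [-180.0, 0.2, -89.0]
wrist_force: [-0.5, 13.1, 4.7]
opening: 0.0385
grasp_force: 61.2
```

```bash
python3 o.py
```

```text
13.95 [0.5631 0.1312 0.0048] [-180.      0.18  -88.99] [-0.29 12.1   4.45] [0.68 0.29 0.66]
```

12.1 N is hand-tight. I'll release, back away, and lift clear.

Emit:
play_rows([
  [[0, 0, 0, 0], [0, 0, 0, 0], [0, 0, 0, 0], [0, 0, 0, 0], [0, 0, 0, 0]],
], gripper=0.08)

```text
time: 14.37
ee_pos: [0.5629, 0.1292, 0.0043]
tcp_rot: [180.0, -0.0, -89.1]
wrist_force: [0.3, -0.0, 0.5]
opening: 0.0801
grasp_force: 0.0
```

Emit:
play_rows([
  [[0, 0, 0, 0], [-0.01, 0, 0, 0], [-0.02, 0, 0, 0], [-0.03, 0, 0, 0], [-0.03, 0, 0, 0]],
])

```text
time: 14.78
ee_pos: [0.5617, 0.2207, 0.0048]
tcp_rot: [-180.0, 0.0, -89.1]
wrist_force: [1.0, -0.9, 0.0]
opening: 0.0799
grasp_force: 0.0
```

Emit:
play_rows([
  [[-0.02, 0, -0.02, 0], [-0.02, 0, -0.03, 0], [-0.01, 0, -0.03, 0], [0, 0, -0.03, 0], [0, 0, -0.02, 0]],
])

```text
time: 15.2
ee_pos: [0.561, 0.2715, 0.1378]
tcp_rot: [-179.9, 0.1, -89.0]
wrist_force: [0.0, 0.4, 0.3]
opening: 0.08
grasp_force: 0.0
```

```bash
python3 o.py; python3 - <<'E'
from workcell import bot
from h import *
s=bot.camera("side"); t=bot.camera("top")
cv2.imwrite("pics/s5.png",np.hstack([cv2.resize(s["img"][200:290,250:350],(400,360),interpolation=2),cv2.resize(t["img"][60:330,230:530],(400,360))]))
m=mask(s["img"],(5,190,60),(18,255,255)); m[:,:240]=0;m[:,312:]=0;m[:190]=0;m[270:]=0
p=cv2.approxPolyDP(big(m),1.5,True)[:,0]; print(p.tolist())
E
```

```text
15.4 [0.5609 0.2703 0.1348] [-1.7996e+02  2.0000e-02 -8.9040e+01] [-0.25  0.25  0.55] [0.46 0.46 1.4 ]
[[278, 228], [276, 236], [308, 267], [311, 266], [305, 261], [306, 243], [287, 222]]
```

View pics/s5.png

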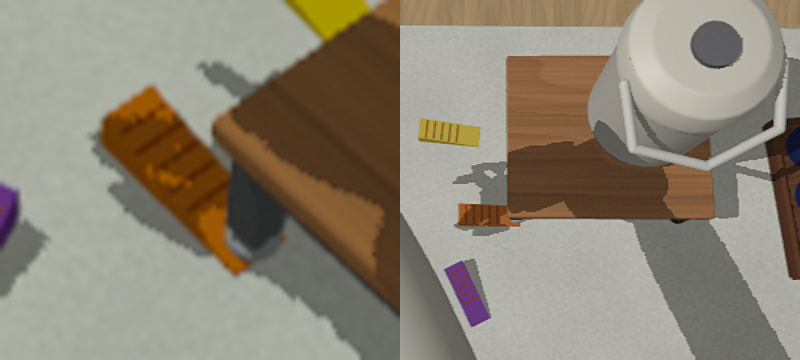

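The wedge lies flat under the bare foot, released. In the side panel it shows on both sides of the plate (about (235,270) and (283,238)), so it is centred, and the stand and pot look unmoved.

```bash
python3 -c "
from workcell import bot
print(bot.job_done())"
```

```text
the job is handed in; nothing more can be done
None
```

The orange wedge is jammed hand-tight (about 12 N of push) flat under the bare foot and let go, and the job is handed in at about 15.5 s; the last pictures show the stand and pot unmoved, and the arm stayed clear of the tea bowl and caddy.

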